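# Crack the stuck lid of the parts-cleaning tank and hold it ajar

## Task

The lid of the parts-cleaning tank is stuck fast in its rubber seal, with a steel vee block lying on it. First move the vee block onto the square rubber mat and let go of it; then take the lid by its handle, pull it free of the sticky seal without throwing it wide open, and hold its front edge about 4 cm open so the tank can air. Finish while still gripping the handle and holding the lid still and ajar; leave the other things on the bench where they are.

Things in the scene. Friction and masses are not known exactly. Their poses are not given: they have to be found in the camera images.
- bath: grey sheet-steel parts-cleaning tank fixed to the bench, 240 (its x) x 200 (its y) mm, rim 94 mm above the bench; origin under its centre on the bench. Its -x side is the front, where a fat black rubber bulb seal, 24 mm thick, lies along the lid's front edge, reaching 19 mm above the lid's top; a low stop stands behind the lid at the rear. It stands on the left or on the right of the bench, the mat on the other side.
- lid: loose steel lid, 250 (its x) x 210 x 6 mm, about 0.6 kg; origin at the centre of its underside, on the rim 94 mm above the bench, axes as the tank's. The sprung seal nips its front edge: raised by the handle it tips about the rear rim (190 mm behind the bar); the pull climbs to 11 to 20 N in the first few mm, lasts some 15 mm, then drops to the 3 to 5 N of the weight.
- lid_handle (a point): middle of the grip of the lid's handle: a round dark steel bar, 12 mm thick, 110 mm long along the lid's y axis, on two end posts, 55 mm behind the lid's front edge (70 mm in front of its centre). The bar's axis is 45 mm above the lid's top face (145 mm above the bench when shut). Axes as the lid's.
- lid_front (a point): middle of the front edge of the lid, on its underside (94 mm above the bench when shut; about 134 mm when 40 mm open).
- vee_center (a point): centre of the steel vee block lying on the lid, behind the handle: 70 (its x) x 36 (its y) x 30 mm high, with a vee groove along its x in the top, about 0.45 kg; the centre is 15 mm above its underside. Grasp it across its 36 mm width.
- mat: square black rubber mat fixed to the bench, 160 x 160 x 6 mm; origin at the centre of its underside.
- vee: the same vee block; origin at the centre of its underside.
- tin: bystander: round steel can, 60 mm across, 65 mm high, between the tank and the mat; origin on its underside
- punch: bystander: steel centre punch, 90 mm long, 10 mm thick, lying between the tank and the mat; origin on its underside
- hammer: bystander: hammer lying on the bench's left; origin on its underside
- file: bystander: flat file with a wooden handle, about 330 mm, lying on the right; origin on its underside
- wrench: bystander: spanner lying far ahead in the middle; origin on its underside
- tray: bystander: open steel parts tray, 120 x 90 x 35 mm, on the right; origin on its underside
- squeeze: bystander: white plastic bottle, 56 mm across, 140 mm high, on the left; origin on its underside
Not all that is in view belongs to the job. Of the things shaped like the vee, the bare steel one is meant.

How it is judged (in metres and radians):
On the way, in this order (a step that is already met when the one before it is completed fails the run):
1. the vee block lies on the rubber mat, let go, with the lid still shut (x of vee_center in the frame of mat between -0.055 and 0.055 m and y of vee_center in the frame of mat between -0.055 and 0.055 m and height (world z) of vee_center between 0.014 and 0.028 m and contact force between the fingers and vee below 0.1 N and linear speed of vee below 0.02 m/s and height (world z) of lid_front below 0.102 m and angle between vee's own z axis and vertical below 0.15 rad), for 0.2 s.
2. the lid is pulled free of its seal by the handle (height (world z) of lid_front above 0.11 m and contact force between the fingers and lid above 0.5 N and distance between the grasp point and lid_handle below 0.045 m), for 0.2 s.
At the end, for the whole second after the job is handed in: Gripper holds the lid by its handle (grasp point within 45 mm of the bar's middle), still, front edge 22 to 64 mm above the rim, lid within 30 mm over the tank; the vee block lies upright and released on the mat, its centre within 55 mm of the mat's centre along each mat axis (x of vee_center in the frame of mat between -0.055 and 0.055 m and y of vee_center in the frame of mat between -0.055 and 0.055 m and height (world z) of vee_center between 0.014 and 0.028 m and contact force between the fingers and vee below 0.1 N and height (world z) of lid_front between 0.116 and 0.158 m and linear speed of each of lid, vee below 0.02 m/s and horizontal distance between lid and bath below 0.03 m and contact force between the fingers and lid above 0.5 N and distance between the grasp point and lid_handle below 0.045 m and angle between vee's own z axis and vertical below 0.15 rad); the arm keeps its last pose, push and grip.
It fails at once if the lid is lifted with the vee block still on it (height (world z) of lid_front above 0.11 m and contact force between vee and lid above 0.3 N).
It fails at once if the lid is thrown wide open (front edge over 100 mm up) (height (world z) of lid_front above 0.194 m).
It fails at once if a bystander is moved by more than 40 mm (distance of any of tin, punch, hammer, file, wrench, tray, squeeze from where it was at the start of the episode above 0.04 m).
It also fails if it takes over 56 s, if anything falls off the work surface, if the arm or the gripper's body presses on something with over 40 N, if the wrist force passes 120 N, or if a joint passes its speed limit or range.

## Robot

A 6-joint arm with a two-finger parallel gripper is mounted at the origin on the work surface. World frame = base frame: x ahead of the robot, y to its left, z up, the work surface at z = 0. Lengths are in mm, angles in rad, forces in N, time in s.
With the tool pointing down it reaches from about 275 to 750 mm from the base axis. Payload 10.2 kg.
Tool frame: the origin (TCP) lies at the very end of the fingers, on their centre line; the grasp point (between the pads) lies 19 mm behind it; z points along the fingers, y is the direction in which the jaws open and shut (so a half turn about z gives the same grasp; the last joint's range is limited). The gripper opens to 85 mm and grips with 20 to 120 N. Pads are 22 mm wide; open, the fingers measure 114 mm over their backs; the gripper's body (76 mm by 85 mm) begins 54 mm behind the grasp point. The pads swing forward as they close: fully open they stand 13 mm farther back than shut.
Start: joints at [-1.483, 0.313, 1.498, -0, 1.331, -0.223], TCP at [160.543, -499.857, 231.294] pointing down, gripper open.
Joint ranges: [-2.94, 2.94], [-0.97, 2.17], [0.19, 2.56], [-1.23, 4.37], [0.02, 3.11], [-2.88, 2.88]. Speed limits (rad/s): [2.39, 2.39, 3.01, 3.14, 3.14, 3.14].

## Interface

Orientations are given as a unit quaternion [w, x, y, z].
In Python, from rig import ctrl, eyes, order gives the robot as it stands.
- The arm moves only by the tool move_arm, never from a script. Its argument "deltas" is a list of rows, each a list of 6 numbers: the shift along the tool's x, y, z in cm, then the turn, a rotation vector about the tool's x, y, z in degrees. A call has exactly 10 rows; each row shifts and turns the commanded pose from where the row before left it, along the tool's axes as they then stand; what a row does not reach is not made up. A row lasts 1/10 s, in which the tool goes at most 50 mm and 8.59 degrees, less where a joint would pass 70% of its speed; a pose out of reach is approached as far as the arm can. A call is refused whole if a number of a shift passes 5 or a number of a turn 8.59, either way. A call with a gripper value outside its range is refused whole. "grip" is the finger opening in cm, from 0 to 8.54, set as the call begins (left out, the last holds). The fingers move at their own pace and stop on an object; "newtons" is the grip in N (left out, the last holds). Time passes only in rows, so rows that do not move let the fingers close, or fill a call up. It gives the time, the measured TCP pose, the force and the opening at its end, in the units of the state.
- ctrl.sense(): the state, without advancing time (a new reading comes with each control period).
- eyes.capture(name): name is "scene" or "top" or "wrist"; returns the picture (420x560x3 uint8, blue, green, red); there is no depth.
- eyes.camera_params(name): a dict with "K" (3x3 intrinsics, pixels), "camera_from_world" (4x4, takes a point from world to camera coordinates). Camera axes: x right, y down, z forward; pixel columns grow to the right and rows downward; lengths in mm; the calibration is good to about 2 mm. A picture is of the moment at which its call begins: read the wrist's pose just before it. camera_params takes no time and is no camera call; for the wrist camera it gives the pose at the moment of the call.
- order.finish_job(): hands the job in, once; it reports no verdict.
The state is a dict: "time_s": time; "joints": joint angles; "dq": joint speeds; "tau": joint torques, N m; "eef_pos": TCP position; "ee_rot": TCP orientation; "force": force on the tool from outside, world axes, zero at the start; "wrist_torque": the same for the moment, N m; "grip_width": opening from 0.0 (shut) to 1.0 (fully open).
Only numpy, scipy, OpenCV 4.12 (cv2) and the standard library are available. Lean on these libraries where they do the work, as an engineer would, in place of code of your own. Each camera call takes 0.05 s, during which the arm holds its last target.

## Working session

There is one attempt and no reset: what is moved stays moved. The work goes in short steps, Python scripts to look and compute and a tool call to move; the robot and the scene stay as the last step left them, time stands still between calls to the robot, and variables do not carry over. Pictures are saved under pics/ and viewed, and the job is handed in when it is done.

Besides the shell and the picture viewer there is one more tool, called after "Call:" as name(argument=value, ...), one argument or row to a line, values as JSON. move_arm: Moves the arm, as the interface text tells. Its arguments: {"type":"object","properties":{"deltas":{"type":"array"},"grip":{"type":"number"},"newtons":{"type":"number"}},"required":["deltas"]}

```bash
mkdir -p pics; ls; python3 - <<'E'
from rig import ctrl, eyes, order
import cv2
print(ctrl.sense())
for n in ("scene","top"):
    im=eyes.capture(n); cv2.imwrite(f"pics/{n}0.png",im)
    p=eyes.camera_params(n); print(n,p)
E
```

```text
pics
{'time_s': 0.0, 'joints': array([-1.48341196e+00,  3.13473291e-01,  1.49843225e+00, -1.82110773e-05,
        1.33097802e+00, -2.23414692e-01]), 'dq': array([ 0.00045116,  0.00070306,  0.00080678,  0.0016035 ,  0.00374299,
       -0.00097405]), 'tau': array([-1.13557817e-03, -4.12269044e+01, -2.59748125e+01, -2.39046940e-04,
        4.16213574e-03,  1.71244555e-06]), 'eef_pos': array([ 160.5095336 , -499.59908824,  230.72497203]), 'ee_rot': array([-6.44560713e-04,  9.87949231e-01,  1.54776939e-01,  3.50435822e-05]), 'force': array([-0.08893278, -0.06766826,  0.56065178]), 'wrist_torque': array([ 0.01234743, -0.02994051, -0.00978062]), 'grip_width': 0.9994325749285966}
scene {'K': array([[467.16537941,   0.        , 282.62509948],
       [  0.        , 467.16537941, 208.1733982 ],
       [  0.        ,   0.        ,   1.        ]]), 'camera_from_world': array([[ 6.98105055e-01,  7.15930716e-01,  9.61984557e-03,
        -3.96372730e+02],
       [ 4.18002238e-01, -3.96612702e-01, -8.17295842e-01,
        -1.42163325e+02],
       [-5.81311845e-01,  5.74579476e-01, -5.76137974e-01,
         1.69563316e+03],
       [ 0.00000000e+00,  0.00000000e+00,  0.00000000e+00,
         1.00000000e+00]])}
top {'K': array([[505.77317093,   0.        , 280.69199507],
       [  0.        , 505.77317093, 206.55915943],
       [  0.        ,   0.        ,   1.        ]]), 'camera_from_world': array([[-4.41785557e-03, -9.99792430e-01, -1.98891676e-02,
         1.11154445e+01],
       [-9.93469759e-01,  6.65579230e-03, -1.13901441e-01,
         5.37655251e+02],
       [ 1.14010177e-01,  1.92560864e-02, -9.93292949e-01,
         1.37134206e+03],
       [ 0.00000000e+00,  0.00000000e+00,  0.00000000e+00,
         1.00000000e+00]])}
```

View pics/scene0.png

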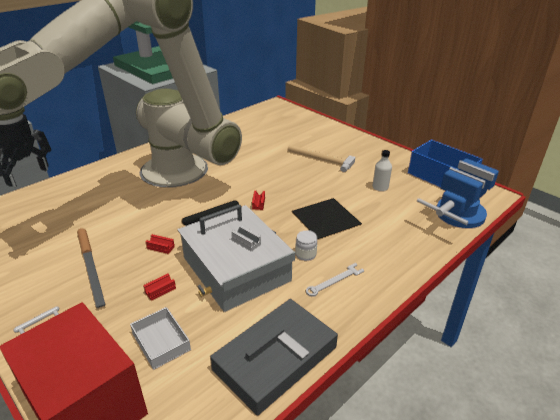

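View pics/top0.png

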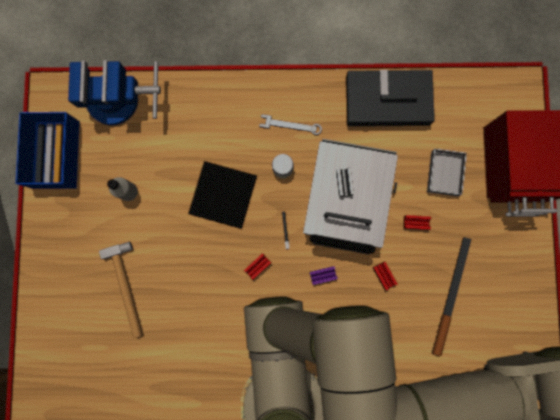

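Top view: the steel vee lies on the lid at about (344,183), the handle bar at (347,220), the mat at (223,194), the can at (282,166) and the punch at (285,230). Red vee-shaped blocks are at (258,266), (417,222) and (385,276), with a purple one at (323,276). Only the block on the lid is bare steel, so I'll confirm it in an enlarged crop and measure.

```bash
cat > h.py <<'E'
import numpy as np, cv2
from rig import ctrl, eyes, order
def ray(n,uv,z,p=None):
    p=p or eyes.camera_params(n); K=p["K"];T=p["camera_from_world"]
    R=T[:3,:3];t=T[:3,3];c=-R.T@t
    d=R.T@np.linalg.inv(K)@np.array([uv[0],uv[1],1.])
    return c+d*(z-c[2])/d[2]
def proj(n,P,p=None):
    p=p or eyes.camera_params(n); q=p["camera_from_world"]@np.append(P,1.)
    q=p["K"]@q[:3]; return q[:2]/q[2]
E
python3 - <<'E'
from h import *
im=cv2.imread("pics/top0.png")
c=cv2.resize(im[130:260,270:430],None,fx=5,fy=4.6,interpolation=cv2.INTER_CUBIC)
c=cv2.resize(im[130:250,300:410],None,fx=5,fy=5,interpolation=cv2.INTER_CUBIC); cv2.imwrite("pics/top_crop.png",c)
g=cv2.cvtColor(im,cv2.COLOR_BGR2GRAY)
# mat
m=(im.max(2)<45).astype(np.uint8); m[:, :180]=0; m[:,265:]=0; m[:150]=0; m[240:]=0
cs,_=cv2.findContours(m,cv2.RETR_EXTERNAL,cv2.CHAIN_APPROX_NONE); k=max(cs,key=cv2.contourArea)
r=cv2.minAreaRect(k); b=cv2.boxPoints(r); w=np.array([ray("top",q,6)for q in b]); print("mat",r,w.round(1),w.mean(0), [np.linalg.norm(w[i]-w[i-1]) for i in range(4)])
E
```

```text
mat ((222.26101684570312, 194.3255615234375), (54.12022018432617, 54.77744674682617), 16.144338607788086) [[523.7 269.    6. ]
 [674.7 227.8   6. ]
 [629.8  78.8   6. ]
 [480.2 121.5   6. ]] [577.08213138 174.29116652   6.        ] [np.float64(153.74462875844753), np.float64(156.53630130087643), np.float64(155.51981983009645), np.float64(155.64778428484342)]
```

View pics/top_crop.png

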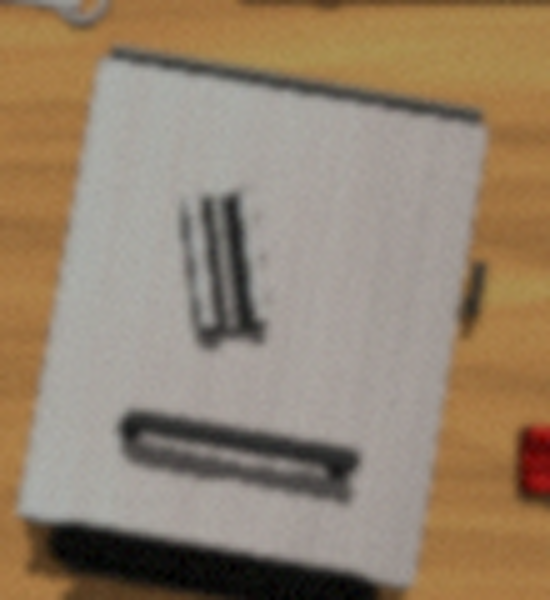

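The crop shows the bare steel vee at crop (225,268), its groove tilted slightly against the lid's long axis. The dark bar runs from (122,425) to (357,458). Next I'll turn these into world positions.

```bash
python3 - <<'E'
from h import *
f=lambda x,y:(300+(x+.5)/5-.5,130+(y+.5)/5-.5)
L=np.array([ray("top",f(*q),100) for q in [(108,52),(485,122),(413,585),(20,517)]])
print("lid",L.round(1),L.mean(0).round(1),[np.linalg.norm(L[i]-L[i-1]).round(1) for i in range(4)])
for i in range(4):
    d=L[i]-L[i-1]; print(np.degrees(np.arctan2(d[1],d[0])).round(1))
B=np.array([ray("top",f(*q),148) for q in [(122,424),(357,458)]]); d=B[0]-B[1]
print("bar",B.round(1),B.mean(0).round(1),np.linalg.norm(d),np.degrees(np.arctan2(d[1],d[0])))
V=np.array([ray("top",f(*q),125) for q in [(222,193),(236,332)]]); d=V[0]-V[1]
print("vee",V.round(1),V.mean(0).round(1),np.linalg.norm(d),np.degrees(np.arctan2(d[1],d[0])))
R=cv2.Rodrigues  # tool
from scipy.spatial.transform import Rotation as Ro
s=ctrl.sense();q=s["ee_rot"];print(Ro.from_quat(q[[1,2,3,0]]).as_matrix().round(3))
for n,z in (("tin",(282,160)),("punch",(285,212)),("punch",(287,246))): print(n,ray("top",z,65 if n=="tin" else 5).round(0))
cv2.imwrite("pics/w0.png",eyes.capture("wrist"))
p=eyes.camera_params("wrist");T=p["camera_from_world"];c=-T[:3,:3].T@T[:3,3];print("cam",c,T[:3,:3].round(3),p["K"])
E
```

```text
lid [[ 708.  -102.2  100. ]
 [ 668.1 -301.5  100. ]
 [ 423.2 -256.8  100. ]
 [ 459.7  -52.9  100. ]] [ 564.8 -178.3  100. ] [np.float64(253.1), np.float64(203.3), np.float64(249.0), np.float64(207.2)]
-11.2
-101.3
169.6
79.8
bar [[ 503.6 -103.7  148. ]
 [ 485.6 -221.8  148. ]] [ 494.6 -162.7  148. ] 119.45772443401275 81.34127270209557
vee [[ 626.2 -158.8  125. ]
 [ 553.2 -164.7  125. ]] [ 589.7 -161.8  125. ] 73.23444066019823 4.588711982163115
[[ 0.952  0.306 -0.   ]
 [ 0.306 -0.952  0.001]
 [ 0.    -0.001 -1.   ]]
tin [662.   3.  65.]
punch [525.  -3.   5.]
punch [429.  -9.   5.]
cam [ 233.19399439 -477.46052841  372.75102684] [[ 0.306 -0.952 -0.001]
 [-0.909 -0.292  0.297]
 [-0.283 -0.09  -0.955]] [[371.38249519   0.         283.25713893]
 [  0.         371.38249519 212.1137502 ]
 [  0.           0.           1.        ]]
```

Sizes agree: the lid measures 250 x 205 mm (given 250 x 210) at yaw about -10.5°. The bar middle is at (495,-163) against (496,-165) predicted from the lid. The vee is 73 mm long at (590,-162), yaw about 4.6°. I'll move over the vee now.

Call:
move_arm(
  deltas=[
    [4, -1.5, -0.2, 0, 0, 0],
    [4, -1.5, -0.2, 0, 0, 0],
    [4, -1.5, -0.2, 0, 0, 0],
    [4, -1.5, -0.2, 0, 0, 0],
    [4, -1.5, -0.2, 0, 0, 0],
    [4, -1.5, -0.2, 0, 0, 0],
    [4, -1.5, -0.2, 0, 0, 0],
    [4, -1.5, -0.2, 0, 0, 0],
    [4, -1.5, -0.2, 0, 0, 0],
    [4, -1.5, -0.2, 0, 0, 0],
  ],
  grip=8.5,
)

```text
time_s: 1.15
eef_pos: [496.7, -233.3, 251.2]
ee_rot: [-0.0, 0.988, 0.155, -0.0]
force: [0.1, -0.4, 0.5]
grip_width: 0.997
```

Call:
move_arm(
  deltas=[
    [4, -1.5, 0, 0, 0, 0],
    [4, -1.5, 0, 0, 0, 0],
    [3.2, -1, 0, 0, 0, 0],
    [0, 0, 0, 0, 0, 4.4],
    [0, 0, 0, 0, 0, 4.4],
    [0, 0, 0, 0, 0, 4.4],
    [0, 0, 0, 0, 0, 0],
    [0, 0, 0, 0, 0, 0],
    [0, 0, 0, 0, 0, 0],
    [0, 0, 0, 0, 0, 0],
  ],
)

```text
time_s: 2.15
eef_pos: [589.9, -162.4, 251.3]
ee_rot: [-0.0, 0.999, 0.041, 0.0]
force: [0.6, -0.1, -0.2]
grip_width: 0.998
```

```bash
python3 - <<'E'
from h import *
from scipy.spatial.transform import Rotation as Ro
s=ctrl.sense();q=s["ee_rot"];print(s["time_s"],s["eef_pos"],Ro.from_quat(q[[1,2,3,0]]).as_matrix().round(3))
p=eyes.camera_params("wrist"); im=eyes.capture("wrist")
import pickle;pickle.dump((p,s),open("w1.pkl","wb"))
cv2.imwrite("pics/w1.png",im)
E
```

```text
2.15 [ 589.87847152 -162.42102737  251.29843687] [[ 0.997  0.081  0.   ]
 [ 0.081 -0.997  0.   ]
 [ 0.    -0.    -1.   ]]
```

View pics/w1.png

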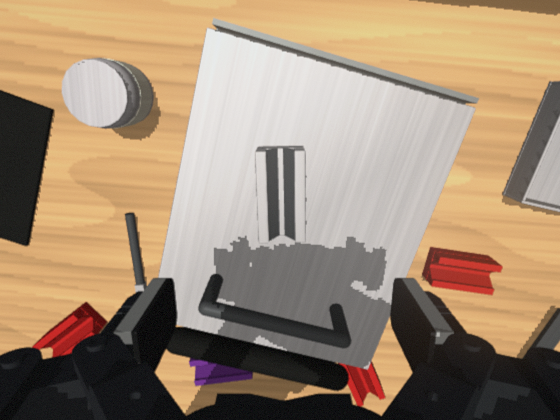

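The bare steel vee appears at about (281,195), running from row 152 to 239 and columns 257 to 306. The handle bar runs from (207,303) to (345,338).

```bash
python3 - <<'E'
from h import *
import pickle
p,s=pickle.load(open("w1.pkl","rb")); im=cv2.imread("pics/w1.png")
cv2.imwrite("pics/w1c.png",cv2.resize(im[130:360,180:400],None,fx=2.6,fy=2.6,interpolation=cv2.INTER_CUBIC))
V=np.array([ray(0,u,130,p) for u in [(257,150),(305,150),(305,240),(257,240)]])
print(V.round(1),V.mean(0),[np.linalg.norm(V[i]-V[i-1]).round(1) for i in range(4)])
B=np.array([ray(0,u,145,p) for u in [(207,303),(345,338)]]);d=B[0]-B[1]
print(B,B.mean(0),np.linalg.norm(d),np.degrees(np.arctan2(d[1],d[0])))
L=np.array([ray(0,u,100,p) for u in [(207,29),(473,107),(373,366)]]);print(L,(L[0]+L[2])/2,[np.linalg.norm(L[i]-L[i-1]).round(1) for i in range(3)])
E
```

```text
[[ 628.5 -141.6  130. ]
 [ 631.2 -175.4  130. ]
 [ 563.4 -182.1  130. ]
 [ 560.5 -145.7  130. ]] [ 595.89786799 -161.18715277  130.        ] [np.float64(68.1), np.float64(33.9), np.float64(68.1), np.float64(36.5)]
[[ 512.32889858 -111.68438209  145.        ]
 [ 489.97163249 -219.92604072  145.        ]] [ 501.15026554 -165.80521141  145.        ] 110.52648555940016 78.32969763980805
[[ 707.47167984  -98.94895669  100.        ]
 [ 669.96089536 -301.46342386  100.        ]
 [ 429.3181451  -261.86577547  100.        ]] [ 568.39491247 -180.40736608  100.        ] [np.float64(322.4), np.float64(206.0), np.float64(243.9)]
```

View pics/w1c.png

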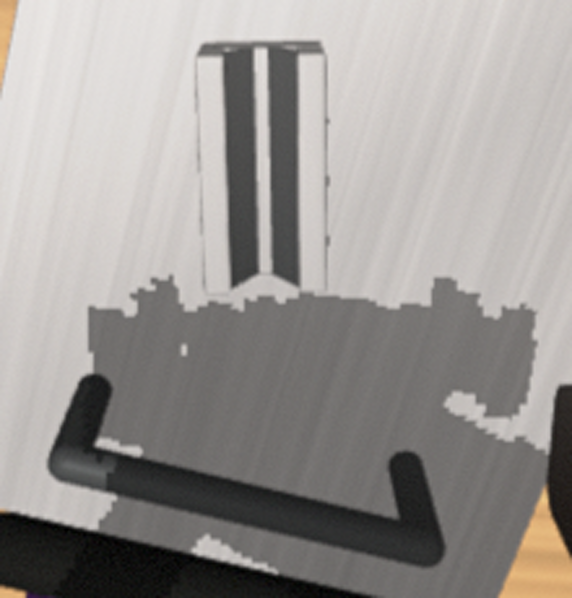

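The vee centre is at (595,-161), 68 x 36 mm against the given 70 x 36, so it fits. I'll descend to TCP z = 104, which leaves 4 mm over the lid.

Call:
move_arm(
  deltas=[
    [0.4, -0.1, 2, 0, 0, 0],
    [0, 0, 2.5, 0, 0, 0],
    [0, 0, 2.5, 0, 0, 0],
    [0, 0, 2.5, 0, 0, 0],
    [0, 0, 2.2, 0, 0, 0],
    [0, 0, 1.5, 0, 0, 0],
    [0, 0, 1, 0, 0, 0],
    [0, 0, 0.5, 0, 0, 0],
    [0, 0, 0, 0, 0, 0],
    [0, 0, 0, 0, 0, 0],
  ],
)

```text
time_s: 3.2
eef_pos: [594.2, -161.3, 105.1]
ee_rot: [0.0, 0.999, 0.04, 0.001]
force: [0.2, -0.2, 0.7]
grip_width: 0.995
```

Call:
move_arm(
  deltas=[
    [0, 0, 0, 0, 0, 0],
    [0, 0, 0, 0, 0, 0],
    [0, 0, 0, 0, 0, 0],
    [0, 0, 0, 0, 0, 0],
    [0, 0, 0, 0, 0, 0],
    [0, 0, 0, 0, 0, 0],
    [0, 0, 0, 0, 0, 0],
    [0, 0, 0, 0, 0, 0],
    [0, 0, 0, 0, 0, 0],
    [0, 0, 0, 0, 0, 0],
  ],
  grip=2.5,
  newtons=40,
)

```text
time_s: 4.2
eef_pos: [594.0, -161.1, 104.8]
ee_rot: [0.0, 0.999, 0.04, 0.0]
force: [-0.5, 0.3, 5.2]
grip_width: 0.418
```

```bash
python3 - <<'E'
from h import *
s=ctrl.sense(); print(s["time_s"],s["eef_pos"],s["force"],s["grip_width"]*85.4)
cv2.imwrite("pics/w2.png",eyes.capture("wrist"))
E
```

```text
4.2 [ 593.98919343 -161.13168397  104.81766784] [-0.48408762  0.30288731  5.22441158] 35.680660860844654
```

View pics/w2.png

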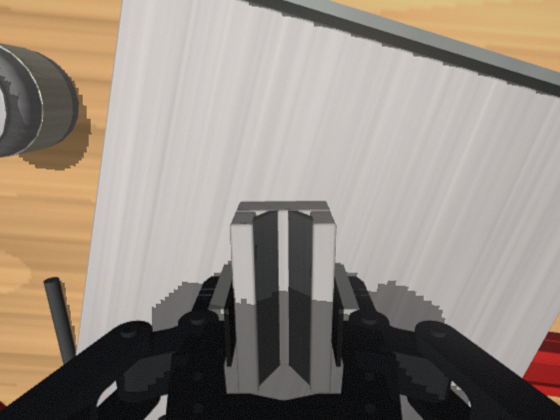

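The vee is held between the pads, with the opening at 35.7 mm as expected. I'll lift, carry it over the can's height and check.

Call:
move_arm(
  deltas=[
    [0, 0, -0.5, 0, 0, 0],
    [0, 0, -1, 0, 0, 0],
    [0, 0, -1.5, 0, 0, 0],
    [0, 0, -2, 0, 0, 0],
    [0, 0, -2, 0, 0, 0],
    [0, 0, -2, 0, 0, 0],
    [0, 0, -1, 0, 0, 0],
    [0, 0, 0, 0, 0, 0],
    [0.1, -2, 0, 0, 0, 0],
    [0.1, -2.5, 0, 0, 0, 0],
  ],
)

```text
time_s: 5.25
eef_pos: [591.5, -115.5, 202.7]
ee_rot: [-0.001, 0.999, 0.039, -0.001]
force: [1.0, 0.5, -5.1]
grip_width: 0.412
```

Call:
move_arm(
  deltas=[
    [0.1, -3, 0, 0, 0, 0],
    [0.1, -3, 0, 0, 0, 0],
    [0.1, -3, 0, 0, 0, 0],
    [0.1, -3, 0, 0, 0, 0],
    [0.1, -3, 0, 0, 0, 0],
    [0.1, -3, 0, 0, 0, 0],
    [0.1, -3, 0, 0, 0, 0],
    [0.1, -3, 0, 0, 0, 0],
    [0, -3, 0, 0, 0, 0],
    [0, -2, 0, 0, 0, 0],
  ],
)

```text
time_s: 6.25
eef_pos: [575.6, 176.2, 202.9]
ee_rot: [-0.0, 0.999, 0.041, -0.001]
force: [-0.6, -0.0, -5.7]
grip_width: 0.412
```

```bash
python3 - <<'E'
from h import *
s=ctrl.sense(); print(s["time_s"],s["eef_pos"],s["force"],s["grip_width"]*85.4)
p=eyes.camera_params("wrist");im=eyes.capture("wrist");cv2.imwrite("pics/w3.png",im)
print(proj(0,[577,174,6],p))
cv2.imwrite("pics/s3.png",eyes.capture("scene"))
E
```

```text
6.25 [575.56870341 176.22894418 202.91673204] [-0.56871225 -0.01250066 -5.73916845] 35.17240488660217
[284.89777837 180.25522792]
```

View pics/w3.png

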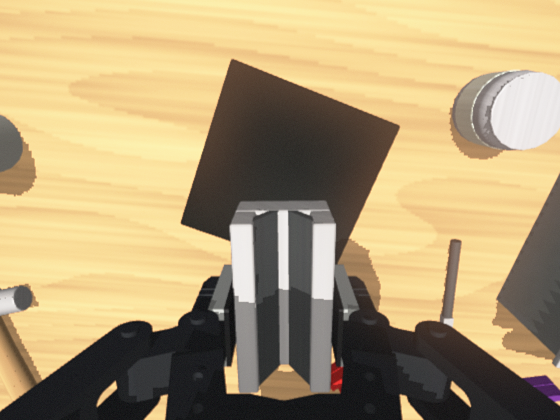

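View pics/s3.png

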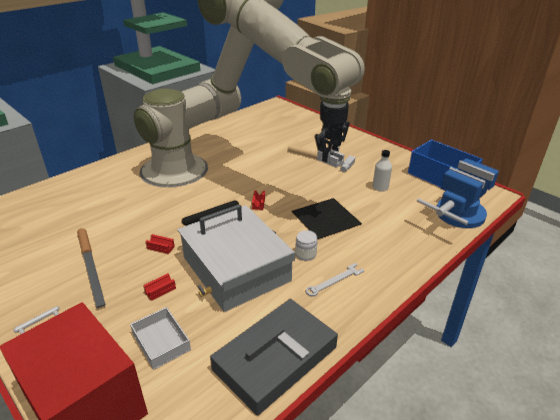

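The mat's visible corners (398,127) and (181,222) give a centre of (290,174), against the predicted (285,180), so they agree. I'll lower the block.

Call:
move_arm(
  deltas=[
    [0, 0, 2, 0, 0, 0],
    [0, 0, 3, 0, 0, 0],
    [0, 0, 3, 0, 0, 0],
    [0, 0, 3, 0, 0, 0],
    [0, 0, 3, 0, 0, 0],
    [0, 0, 2, 0, 0, 0],
    [0, 0, 1.5, 0, 0, 0],
    [0, 0, 0.8, 0, 0, 0],
    [0, 0, 0.4, 0, 0, 0],
    [0, 0, 0.2, 0, 0, 0],
  ],
)

```text
time_s: 7.35
eef_pos: [577.2, 173.7, 15.6]
ee_rot: [-0.0, 0.999, 0.04, 0.0]
force: [0.8, 0.6, -5.0]
grip_width: 0.415
```

Call:
move_arm(
  deltas=[
    [0, 0, 0.1, 0, 0, 0],
    [0, 0, 0.1, 0, 0, 0],
    [0, 0, 0.1, 0, 0, 0],
    [0, 0, 0, 0, 0, 0],
    [0, 0, 0, 0, 0, 0],
    [0, 0, 0, 0, 0, 0],
    [0, 0, 0, 0, 0, 0],
    [0, 0, 0, 0, 0, 0],
    [0, 0, 0, 0, 0, 0],
    [0, 0, 0, 0, 0, 0],
  ],
)

```text
time_s: 8.35
eef_pos: [576.9, 173.7, 12.3]
ee_rot: [-0.0, 0.999, 0.04, 0.0]
force: [0.3, -0.1, -4.9]
grip_width: 0.413
```

Call:
move_arm(
  deltas=[
    [0, 0, 0.1, 0, 0, 0],
    [0, 0, 0.05, 0, 0, 0],
    [0, 0, 0, 0, 0, 0],
    [0, 0, 0, 0, 0, 0],
    [0, 0, 0, 0, 0, 0],
    [0, 0, 0, 0, 0, 0],
    [0, 0, 0, 0, 0, 0],
    [0, 0, 0, 0, 0, 0],
    [0, 0, 0, 0, 0, 0],
    [0, 0, 0, 0, 0, 0],
  ],
)

```text
time_s: 9.35
eef_pos: [576.9, 173.7, 10.8]
ee_rot: [-0.0, 0.999, 0.04, 0.0]
force: [-0.7, 0.4, -4.2]
grip_width: 0.416
```

Call:
move_arm(
  deltas=[
    [0, 0, 0.05, 0, 0, 0],
    [0, 0, 0.05, 0, 0, 0],
    [0, 0, 0, 0, 0, 0],
    [0, 0, 0, 0, 0, 0],
    [0, 0, 0, 0, 0, 0],
    [0, 0, 0, 0, 0, 0],
    [0, 0, 0, 0, 0, 0],
    [0, 0, 0, 0, 0, 0],
    [0, 0, 0, 0, 0, 0],
    [0, 0, 0, 0, 0, 0],
  ],
)

```text
time_s: 10.35
eef_pos: [576.9, 173.7, 10.8]
ee_rot: [0.0, 0.999, 0.04, 0.0]
force: [-4.5, -1.3, 6.5]
grip_width: 0.41
```

The block now rests on the mat: the wrist force turned from -5 N to +6.5 N. I'll let go, then rise.

Call:
move_arm(
  deltas=[
    [0, 0, 0, 0, 0, 0],
    [0, 0, 0, 0, 0, 0],
    [0, 0, 0, 0, 0, 0],
    [0, 0, 0, 0, 0, 0],
    [0, 0, 0, 0, 0, 0],
    [0, 0, 0, 0, 0, 0],
    [0, 0, 0, 0, 0, 0],
    [0, 0, 0, 0, 0, 0],
    [0, 0, 0, 0, 0, 0],
    [0, 0, 0, 0, 0, 0],
  ],
  grip=8.5,
)

```text
time_s: 11.35
eef_pos: [576.9, 173.7, 9.8]
ee_rot: [-0.0, 0.999, 0.04, 0.0]
force: [-0.3, -0.8, -0.5]
grip_width: 0.996
```

Call:
move_arm(
  deltas=[
    [0, 0, -1, 0, 0, 0],
    [0, 0, -2, 0, 0, 0],
    [0, 0, -2, 0, 0, 0],
    [0, 0, -3, 0, 0, 0],
    [0, 0, -3, 0, 0, 0],
    [0, 0, -3, 0, 0, 0],
    [0, 0, -3, 0, 0, 0],
    [0, 0, -3, 0, 0, 0],
    [0, 0, -2, 0, 0, 0],
    [0, 0, -1, 0, 0, 0],
  ],
)

```text
time_s: 12.35
eef_pos: [577.2, 173.7, 242.5]
ee_rot: [-0.0, 0.999, 0.04, 0.002]
force: [0.2, 0.1, 0.2]
grip_width: 1.0
```

```bash
python3 - <<'E'
from h import *
s=ctrl.sense(); print(s["time_s"],s["eef_pos"],s["force"],s["grip_width"]*85.4)
p=eyes.camera_params("wrist");im=eyes.capture("wrist");cv2.imwrite("pics/w4.png",im)
print(proj(0,[577,174,6],p),proj(0,[577,174,36],p))
E
```

```text
12.35 [577.21405645 173.71859492 242.52395078] [0.23790471 0.10305706 0.15310468] 85.361679393682
[282.09626768 174.65433198] [282.0058399  180.84183923]
```

View pics/w4.png

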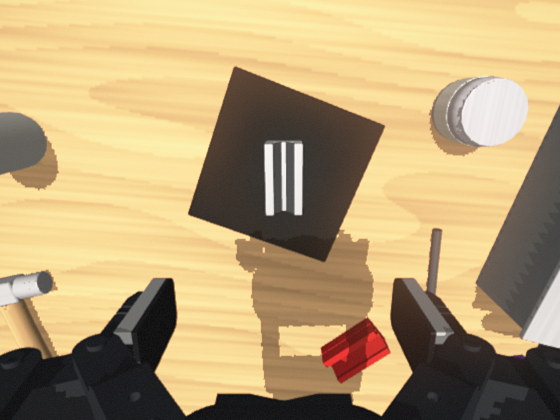

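The vee stands upright at the mat's middle: vee at (283,178), mat centre at (280,164), only a few mm apart. The fingers are clear of it. Next I'll go to the handle, turning the jaws to open along the lid's x.

Call:
move_arm(
  deltas=[
    [-1, 3, 0, 0, 0, 0],
    [-1, 3.5, 0, 0, 0, 0],
    [-1.1, 3.5, 0, 0, 0, 0],
    [-1.1, 3.5, 0, 0, 0, 0],
    [-1.1, 3.5, 0, 0, 0, 0],
    [-1.1, 3.5, 0, 0, 0, 0],
    [-1.1, 3.5, 0, 0, 0, 0],
    [-1.1, 3.5, 0, 0, 0, 0],
    [-1, 3.2, 0, 0, 0, 0],
    [-0.9, 2.5, 0, 0, 0, 0],
  ],
)

```text
time_s: 13.4
eef_pos: [498.0, -167.3, 238.9]
ee_rot: [-0.0, 0.999, 0.04, -0.001]
force: [0.7, -0.2, 0.2]
grip_width: 0.996
```

Call:
move_arm(
  deltas=[
    [0, 0, 0, 0, 0, -8],
    [0, 0, 0, 0, 0, -8],
    [0, 0, 0, 0, 0, -8],
    [0, 0, 0, 0, 0, -8],
    [0, 0, 0, 0, 0, -8],
    [0, 0, 0, 0, 0, -8],
    [0, 0, 0, 0, 0, -8],
    [0, 0, 0, 0, 0, -8],
    [0, 0, 0, 0, 0, -8],
    [0, 0, 0, 0, 0, -2.6],
  ],
)

```text
time_s: 14.4
eef_pos: [498.5, -165.5, 238.9]
ee_rot: [-0.001, 0.769, 0.639, -0.0]
force: [1.0, 0.9, -0.7]
grip_width: 0.996
```

Call:
move_arm(
  deltas=[
    [0, 0, 0, 0, 0, 0],
    [0, 0, 0, 0, 0, 0],
    [0, 0, 0, 0, 0, 0],
    [0, 0, 0, 0, 0, 0],
    [0, 0, 0, 0, 0, 0],
    [0, 0, 0, 0, 0, 0],
    [0, 0, 0, 0, 0, 0],
    [0, 0, 0, 0, 0, 0],
    [0, 0, 0, 0, 0, 0],
    [0, 0, 0, 0, 0, 0],
  ],
)

```text
time_s: 15.4
eef_pos: [498.9, -165.7, 239.8]
ee_rot: [-0.0, 0.77, 0.637, 0.0]
force: [-0.3, -0.9, -0.7]
grip_width: 0.99
```

```bash
python3 - <<'E'
from h import *
from scipy.spatial.transform import Rotation as Ro
import pickle
s=ctrl.sense();q=s["ee_rot"];print(s["time_s"],s["joints"].round(2),s["eef_pos"],s["force"],Ro.from_quat(q[[1,2,3,0]]).as_matrix().round(3))
p=eyes.camera_params("wrist");im=eyes.capture("wrist");cv2.imwrite("pics/w5.png",im);pickle.dump((p,s),open("w5.pkl","wb"))
cv2.imwrite("pics/s5.png",eyes.capture("scene"))
E
```

```text
15.4 [-0.54  0.31  1.48  0.    1.35 -0.36] [ 498.89187717 -165.68392525  239.78565134] [-0.29319325 -0.88051621 -0.68838714] [[ 0.187  0.982 -0.   ]
 [ 0.982 -0.187  0.   ]
 [ 0.    -0.    -1.   ]]
```

View pics/w5.png

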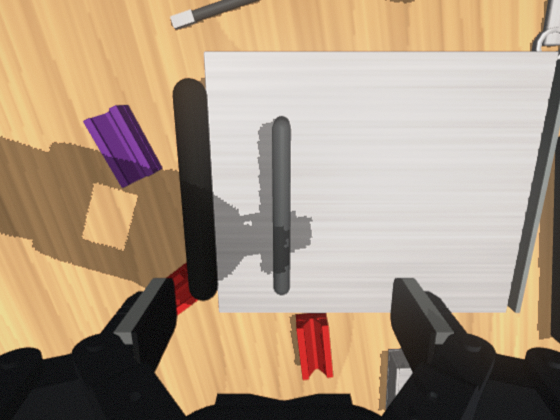

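The bar runs from (281,117) to (281,294), vertical in the picture, so the jaws are square to it. The lid is empty.

```bash
python3 - <<'E'
from h import *
import pickle
p,s=pickle.load(open("w5.pkl","rb")); im=cv2.imread("pics/w5.png")
B=np.array([ray(0,u,z,p) for u,z in [((281.5,117),147),((281.5,294),147)]]);d=B[0]-B[1];m=B.mean(0)
R=np.array([[.187,.982,0],[.982,-.187,0],[0,0,-1]])
print(B,m,np.linalg.norm(d),np.degrees(np.arctan2(d[1],d[0])),"tool delta",R.T@(m-s["eef_pos"]))
E
```

```text
[[ 510.1481456  -103.60692015  147.        ]
 [ 487.12966312 -223.38508883  147.        ]] [ 498.63890436 -163.49600449  147.        ] 121.96991525720503 79.12175260948038 tool delta [ 2.10123228 -0.65756047 92.78565134]
```

Call:
move_arm(
  deltas=[
    [0.2, -0.05, 1, 0, 0, 0],
    [0, 0, 2, 0, 0, 0],
    [0, 0, 2, 0, 0, 0],
    [0, 0, 2, 0, 0, 0],
    [0, 0, 1.8, 0, 0, 0],
    [0, 0, 1.3, 0, 0, 0],
    [0, 0, 0.8, 0, 0, 0],
    [0, 0, 0.4, 0, 0, 0],
    [0, 0, 0, 0, 0, 0],
    [0, 0, 0, 0, 0, 0],
  ],
)

```text
time_s: 16.5
eef_pos: [499.0, -163.8, 127.2]
ee_rot: [0.0, 0.77, 0.637, 0.0]
force: [-0.8, -0.3, 0.3]
grip_width: 0.996
```

Call:
move_arm(
  deltas=[
    [0, 0, 0, 0, 0, 0],
    [0, 0, 0, 0, 0, 0],
    [0, 0, 0, 0, 0, 0],
    [0, 0, 0, 0, 0, 0],
    [0, 0, 0, 0, 0, 0],
    [0, 0, 0, 0, 0, 0],
    [0, 0, 0, 0, 0, 0],
    [0, 0, 0, 0, 0, 0],
    [0, 0, 0, 0, 0, 0],
    [0, 0, 0, 0, 0, 0],
  ],
  grip=0.3,
  newtons=70,
)

```text
time_s: 17.5
eef_pos: [498.8, -163.6, 127.0]
ee_rot: [0.0, 0.77, 0.637, -0.0]
force: [-2.9, 1.6, 5.4]
grip_width: 0.12
```

```bash
python3 - <<'E'
from h import *
s=ctrl.sense();print(s["time_s"],s["eef_pos"],s["force"],s["grip_width"]*85.4,s["wrist_torque"])
cv2.imwrite("pics/w6.png",eyes.capture("wrist"))
E
```

```text
17.5 [ 498.75369836 -163.64704417  126.99641867] [-2.88575681  1.57388091  5.38917578] 10.217589846371984 [0.14984514 0.44252662 0.00387217]
```

View pics/w6.png

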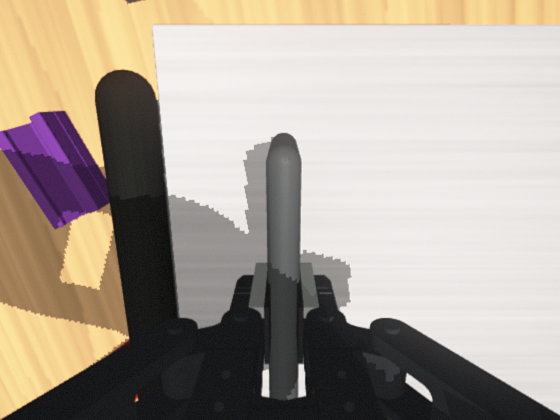

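The bar is between the pads. I'll tip the lid slowly about its rear rim, turning the tool with it: per degree that is 0.33 cm up and 0.058 cm rearward.

Call:
move_arm(
  deltas=[
    [0, 0.012, -0.066, 0.2, 0, 0],
    [0, 0.012, -0.066, 0.2, 0, 0],
    [0, 0.012, -0.066, 0.2, 0, 0],
    [0, 0.012, -0.066, 0.2, 0, 0],
    [0, 0.012, -0.066, 0.2, 0, 0],
    [0, 0.012, -0.066, 0.2, 0, 0],
    [0, 0.012, -0.066, 0.2, 0, 0],
    [0, 0.012, -0.066, 0.2, 0, 0],
    [0, 0.012, -0.066, 0.2, 0, 0],
    [0, 0.012, -0.066, 0.2, 0, 0],
  ],
)

```text
time_s: 18.55
eef_pos: [500.3, -164.0, 133.6]
ee_rot: [-0.013, 0.77, 0.637, -0.011]
force: [5.1, -0.1, -8.8]
grip_width: 0.117
```

Call:
move_arm(
  deltas=[
    [0, 0.012, -0.066, 0.2, 0, 0],
    [0, 0.012, -0.066, 0.2, 0, 0],
    [0, 0.012, -0.066, 0.2, 0, 0],
    [0, 0.012, -0.066, 0.2, 0, 0],
    [0, 0.012, -0.066, 0.2, 0, 0],
    [0, 0.012, -0.066, 0.2, 0, 0],
    [0, 0.012, -0.066, 0.2, 0, 0],
    [0, 0.012, -0.066, 0.2, 0, 0],
    [0, 0.012, -0.066, 0.2, 0, 0],
    [0, 0.012, -0.066, 0.2, 0, 0],
  ],
)

```text
time_s: 19.55
eef_pos: [501.4, -164.2, 140.1]
ee_rot: [-0.027, 0.77, 0.637, -0.022]
force: [2.8, -1.3, -4.6]
grip_width: 0.112
```

```bash
python3 - <<'E'
from h import *
s=ctrl.sense();print(s["time_s"],s["eef_pos"],s["force"],s["grip_width"]*85.4,s["wrist_torque"])
cv2.imwrite("pics/w7.png",eyes.capture("wrist"));cv2.imwrite("pics/s7.png",cv2.resize(eyes.capture("scene")[150:320,130:360],None,fx=3,fy=3))
E
```

```text
19.55 [ 501.42786501 -164.16003595  140.11934994] [ 2.76946344 -1.2741704  -4.64958655] 9.600651007243867 [-0.05318215 -0.40766082 -0.00911071]
```

View pics/s7.png

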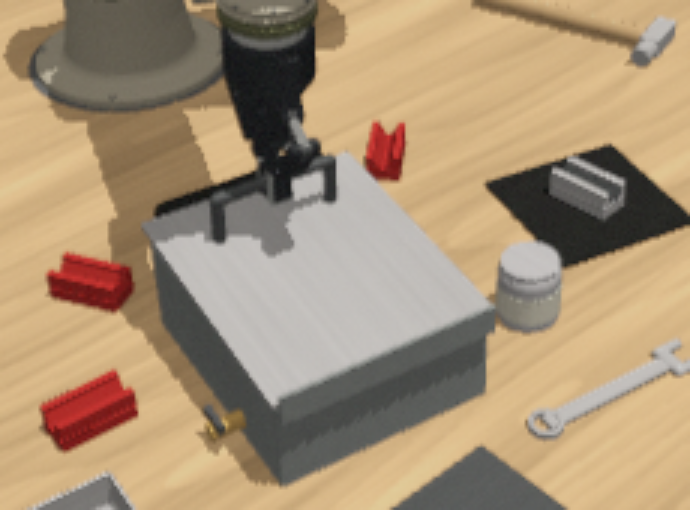

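View pics/w7.png

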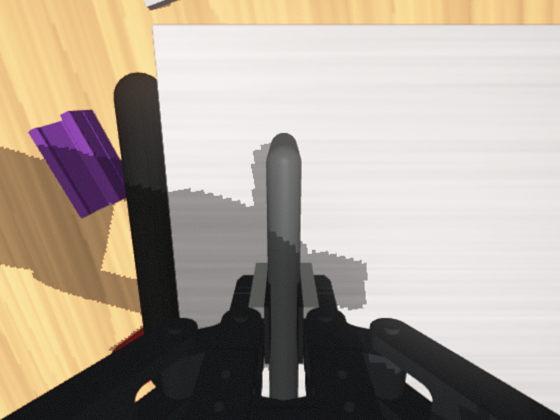

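```bash
python3 - <<'E'
from h import *
a=cv2.imread("pics/s3.png")[150:320,130:360]; cv2.imwrite("pics/s3c.png",cv2.resize(a,None,fx=3,fy=3))
# predicted scene pixels (crop coords) of front-right lid corner bottom when shut / 17mm up
ex=np.array([.982,-.187,0]);ey=np.array([.187,.982,0]);c=np.array([499,-164,0])+70*ex
for th in (0,4,9.3):
    t=np.radians(th)
    out=[]
    for y in (-105,105):
        piv=c+120*ex; P=piv-245*np.cos(t)*ex+y*ey; P=P+[0,0,94+245*np.sin(t)]
        out.append(((proj("scene",P)-[130,150])*3).round(0))
    print(th,out)
E
```

```text
0 [array([140., 243.]), array([346., 170.])]
4 [array([138., 228.]), array([345., 155.])]
9.3 [array([136., 209.]), array([346., 137.])]
```

View pics/s3c.png

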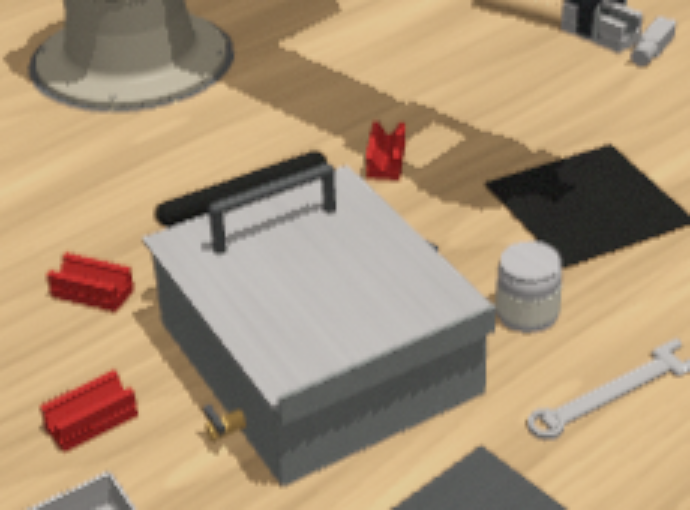

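The lid follows: its front-left corner went from crop (145,240) to (143,226), as predicted for 4° (17 mm at the front), and the bar keeps its place in the pads. The force passed its peak. I'll carry on slowly to 40 mm.

Call:
move_arm(
  deltas=[
    [0, 0.015, -0.09, 0.27, 0, 0],
    [0, 0.015, -0.09, 0.27, 0, 0],
    [0, 0.015, -0.09, 0.27, 0, 0],
    [0, 0.015, -0.09, 0.27, 0, 0],
    [0, 0.015, -0.09, 0.27, 0, 0],
    [0, 0.015, -0.09, 0.27, 0, 0],
    [0, 0.015, -0.09, 0.27, 0, 0],
    [0, 0.015, -0.09, 0.27, 0, 0],
    [0, 0.015, -0.09, 0.27, 0, 0],
    [0, 0.015, -0.09, 0.27, 0, 0],
  ],
)

```text
time_s: 20.65
eef_pos: [503.8, -164.6, 148.8]
ee_rot: [-0.045, 0.769, 0.636, -0.037]
force: [-0.6, -0.5, -2.6]
grip_width: 0.114
```

Call:
move_arm(
  deltas=[
    [0, 0.015, -0.09, 0.27, 0, 0],
    [0, 0.015, -0.09, 0.27, 0, 0],
    [0, 0.015, -0.09, 0.27, 0, 0],
    [0, 0.015, -0.09, 0.27, 0, 0],
    [0, 0.015, -0.09, 0.27, 0, 0],
    [0, 0.015, -0.09, 0.27, 0, 0],
    [0, 0.015, -0.09, 0.27, 0, 0],
    [0, 0.015, -0.09, 0.27, 0, 0],
    [0, 0.015, -0.09, 0.27, 0, 0],
    [0, 0, 0, 0, 0, 0],
  ],
)

```text
time_s: 21.65
eef_pos: [506.3, -165.1, 156.7]
ee_rot: [-0.061, 0.768, 0.635, -0.051]
force: [0.4, 0.5, -3.1]
grip_width: 0.113
```

Call:
move_arm(
  deltas=[
    [0, 0, 0, 0, 0, 0],
    [0, 0, 0, 0, 0, 0],
    [0, 0, 0, 0, 0, 0],
    [0, 0, 0, 0, 0, 0],
    [0, 0, 0, 0, 0, 0],
    [0, 0, 0, 0, 0, 0],
    [0, 0, 0, 0, 0, 0],
    [0, 0, 0, 0, 0, 0],
    [0, 0, 0, 0, 0, 0],
    [0, 0, 0, 0, 0, 0],
  ],
)

```text
time_s: 22.65
eef_pos: [506.2, -165.1, 156.6]
ee_rot: [-0.061, 0.768, 0.635, -0.051]
force: [1.2, -0.1, -3.2]
grip_width: 0.112
```

```bash
python3 - <<'E'
from h import *
s=ctrl.sense();print(s["time_s"],s["eef_pos"],s["force"],s["grip_width"]*85.4,s["wrist_torque"],abs(s["dq"]).max())
cv2.imwrite("pics/w8.png",eyes.capture("wrist"));cv2.imwrite("pics/s8.png",cv2.resize(eyes.capture("scene")[150:320,130:360],None,fx=3,fy=3))
t=eyes.capture("top");cv2.imwrite("pics/t8.png",t)
E
```

```text
22.65 [ 506.24568886 -165.08717315  156.60928607] [ 1.22390923 -0.14032958 -3.21659929] 9.597635454571076 [-0.02235588 -0.37336871  0.03699318] 0.002393268729452297
```

View pics/s8.png

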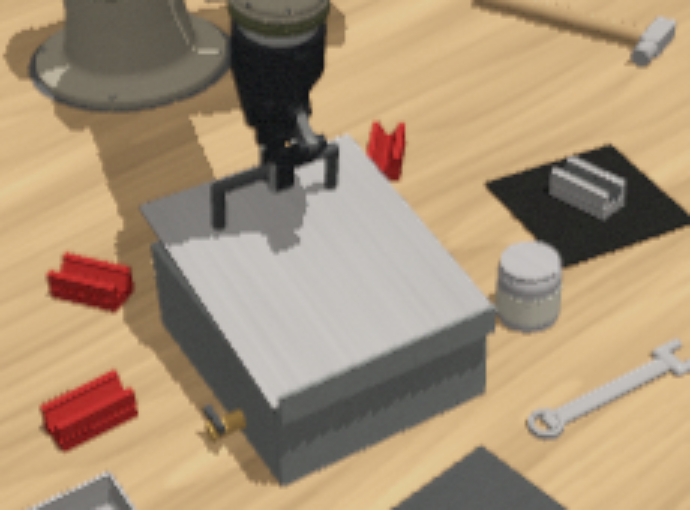

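View pics/w8.png

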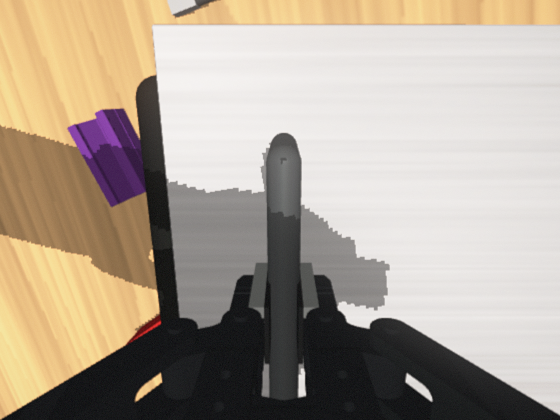

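View pics/t8.png

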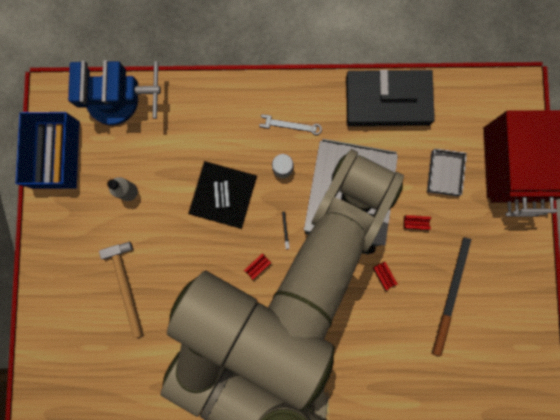

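The lid corner sits at crop (140,208), against (136,209) predicted for 9.3° (about 40 mm open). The force has settled at 3 N, the weight alone, and the arm is still. The vee lies on the mat at top (222,194), and the visible bystanders are where they were. I'm handing in.

```bash
python3 - <<'E'
from rig import order
print(order.finish_job())
E
```

```text
the job is handed in; nothing more can be done
None
```

I moved the bare steel vee block onto the rubber mat and let it go. Then I took the lid by its handle, pulled it slowly out of the seal and handed the job in at about 22.8 s, still holding the lid about 4 cm open. The hand-in gives no verdict.

**Last checks:**
- **Lid opening:** in the scene view the front corner was within about 4 zoomed-crop pixels (just over 1 image pixel) of where a 40 mm opening puts it. The tool's own rise and tilt suggest about 38 to 39 mm.
- **Grip and stillness:** the bar looked unmoved between the pads, the arm was still, and the wrist carried about 3 N, the lid's weight alone.
- **Vee block:** it lay upright and released at the mat's centre, within a few mm.
- **Bystanders:** the ones in view stood where they started. The hammer and the other objects were never approached.

**Disagreements:**
- **Finger opening:** it read 9.6 to 10.2 mm on the 12 mm bar. Since the bar did not move in the pads, I took this as pad give.
- **Vee position on the lid:** the top and wrist views differed by about 6 mm along the block. I aimed between them, nearer the wrist reading, and the grasp held.

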